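Tag out the etching tank and hold its guard gate open

TASK

Tag out the etching tank: hang the red tag by its eye on the pin of the grey power unit, let go of it lying flat there, and leave it on the pin. Then squeeze the yellow catch on the latch post of the green guard fully home (it stays in), after that squeeze the blue handle catch on the gate fully home and, still squeezing, swing the gate towards the robot past its detent until it stands wide open, about square to the guard. Finish while holding it there, handle still squeezed, because it closes by itself; leave the other things on the bench where they stand.

Things in the scene. Friction and masses are not known exactly. Their poses are not given: they have to be found in the camera images.
- tag: Red flat plastic tag, 110 mm long (its x), 44 mm wide (y), 8 mm thick, about 40 g, lying on the bench, with a white label at its +x end. Origin: centre of its underside. It is easily gripped across its 44 mm width at its middle, fingertips just above the bench.
- tag_eye (a point): Centre of the tag's round eye, at the underside: 32.5 mm from the tag's origin towards its -x end. The eye is 24 mm across, right through.
- pin_foot (a point): Foot of the upright steel pin (10 mm thick, 32 mm tall), on the flat top of the grey power unit, 80 mm above the bench, in the middle of that top, which is 170 mm (x) by 140 mm (y). A yellow disc surrounds the foot. The unit is fixed; its place varies.
- guard: Green slatted guard, fixed, 170 mm high, round a white etching tank. Origin: on the bench, in the gate's plane. Its x axis points into the guard (away from the robot), its y along the closed gate towards the hinge. The tank and its red clamps behind the gate reach 185 mm above the bench. Side walls run back 280 mm at y = +130 and -205 mm.
- gate_hinge (a point): Point on the gate's upright hinge axis, at the height of the gate's top (170 mm). Axes as the guard's; fixed. The gate is 200 mm wide, 16 mm thick; it swings about this axis towards the robot (to the guard's -x side), its top edge at 170 mm; a hinge post beside the axis reaches 180 mm.
- post_catch_mid (a point): Middle of the yellow post catch when squeezed, 17 mm above its panel's top (170 mm). Axes as the guard's: squeeze along y, from above. Two upright yellow lugs, each 24 (x) by 10 (y) mm, 34 high: outer face of the fixed one at y = -17 mm from here, of the sliding one (gate side) at +29 mm, +17 when home (46 mm over both, closing to 34). Its steel bolt lies in front of the gate, below 162 mm.
- post_catch (a joint): Travel of the sliding yellow lug, m: 0 bolted (starts at 0 to 0.002), 0.012 fully home (bolt clear of the gate from 0.008). Moves against 3 N of friction and stays where it is left.
- handle_mid (a point): Middle of the blue handle catch when squeezed; swings with the gate, 165 mm from the hinge axis, 17 mm above the gate's top. Axes the gate's: y to the hinge, x across. Two upright blue lugs, each 24 (x) by 10 (y) mm, 34 high: outer face of the fixed one at y = +17 mm from here, of the sliding one at -29 mm, -17 when squeezed. Gate closed, it is 120 mm from post_catch_mid; room for fingers between.
- handle_catch (a joint): Travel of the sliding blue lug, m: 0 free, 0.012 fully squeezed; sprung, 3 N at first and 6 N at full travel, and it springs back when let go. Its bolt locks the closed gate until about 0.009.
- gate (a joint): Angle of the gate, rad: 0 closed, growing as it swings towards the robot, stop at 1.85. A spring closes it (about 2 N at the handle when wide). A sprung ball detent at 0.85 gives about 3 N more resistance at the handle over 0.75 to 0.95; let go beyond it, the gate swings back to the detent or shut.
- jerrycan_a: White jerrycan with blue cap, 90 by 90 by 168 mm, in the white tray (280 by 260 by 70 mm) on the left. Leave alone. Origin: centre of its underside.
- jerrycan_b: Second, equal jerrycan in the tray. Leave alone.
- ink_can: Steel can, 70 mm across, 90 mm high, on the right. Leave alone.
- jar: Amber jar, 66 mm across, 100 mm high, on the right. Leave alone.
- mug: Blue mug, 80 mm across, 90 mm high, on the right. Leave alone.
- copper_plate: Loose copper plate, 150 by 100 by 6 mm, flat on the bench at the left. Leave alone.
- brush: Brush lying on the bench at the right. Leave alone.
Not all that is in view belongs to the job. Of the things like the tag, leave any that is black; of the rest the larger one is meant.

How it is judged:
By the outcome, as a careful person would: the job done as asked, in the order asked, and still so for the second after the job is handed in, while the arm keeps its last pose, push and grip.
It also fails if it takes over 58 s, if anything falls off the work surface, if the arm or the gripper's body presses on something with over 40 N, if the wrist force passes 120 N, or if a joint passes its speed limit or range.

ROBOT

A 7-joint arm with a two-finger parallel gripper is mounted at the origin on the work surface. World frame = base frame: x ahead of the robot, y to its left, z up, the work surface at z = 0. Lengths are in mm, angles in rad, forces in N, time in s.
With the tool pointing down it reaches from about 400 to 900 mm from the base axis. Payload 5.6 kg.
Tool frame: the origin (TCP) lies midway between the tips of the shut fingers; the grasp point (between the pads) lies 19 mm behind it; z points along the fingers, y is the line along which they close (so a half turn about z gives the same grasp; the last joint's range is limited). The gripper opens to 92 mm and grips with 3 to 60 N. Pads are 20 mm wide; open, the fingers measure 128 mm over their backs; the gripper's body (75 mm by 189 mm) begins 69 mm behind the grasp point.
Start: joints at [1.218, 0.468, -0.012, 1.603, 0.006, 1.071, -0.056], TCP at [198.123, -619.077, 214.592] pointing down, gripper open.
Joint ranges: [-2.53, 2.53], [-0.31, 2.02], [-1.57, 1.55], [0.28, 2.44], [-1.29, 4.43], [0.15, 1.84], [-2.92, 2.92]. Speed limits (rad/s): [2.57, 2.57, 3.14, 3.14, 3.14, 3.14, 3.14].

INTERFACE

Orientations are given as a rotation vector (axis times angle).
In Python, from workcell import status, cams, job gives the robot as it stands.
- The arm moves only by the tool move_arm, never from a script. Its argument "deltas" is a list of rows, each a list of 6 numbers: the shift along the tool's x, y, z in m, then the turn, a rotation vector about the tool's x, y, z in units of 5 degrees (1.0 is 5 degrees). A call has 1 to 10 rows; each row shifts and turns the commanded pose from where the row before left it, along the tool's axes as they then stand; what a row does not reach is not made up. A row lasts 1/10 s, in which the tool goes at most 50 mm and 8.59 degrees, less where a joint would pass 70% of its speed; a pose out of reach is approached as far as the arm can. A call is refused whole if a number of a shift passes 0.05 or a number of a turn 1, either way. A call with a gripper value outside its range is refused whole. "gripper" is the finger opening in m, from 0 to 0.0919, set as the call begins (left out, the last holds). The fingers move at their own pace and stop on an object; "grip_force" is the grip in N (left out, the last holds). Time passes only in rows, so rows that do not move let the fingers close. It gives the time, the measured TCP pose, the force, the opening and the grip force at its end, in the units of the state.
- status.sense(): the state, without advancing time (a new reading comes with each control period).
- cams.read_camera(name): name is "side" or "top"; returns the picture (480x640x3 uint8, red, green, blue); there is no depth.
- cams.calibration(name): a dict with "fx", "fy", "cx", "cy" (pixels), "extrinsics" (4x4, takes a point from camera to world coordinates). Camera axes: x right, y down, z forward; pixel columns grow to the right and rows downward; lengths in mm; the calibration is good to about 2 mm. A picture is of the moment at which its call begins. calibration takes no time and is no camera call.
- job.job_done(): hands the job in; it is judged then, once.
Trained networks look in the newest picture that a camera, given by its name, has taken for a name from the list of things; names that differ only in an ending like _2 or _b are one class to them, and where a whole thing is asked for, a point or a joint stands for the part that bears it (a point fixed in the world has none). Each returns a list of dicts, best first, with "conf" (0 to 1); they miss things now and then, are a little off and sometimes report something else, mostly with a low value. They report only what shows in the picture. A call takes as long as a camera call. They do not tell look-alikes from the thing itself.
- cams.silhouettes(camera, name): "region" (480x640 bool, what is visible of it).
- cams.place_of(camera, name): "location" ([x, y, z] in mm, in world coordinates, good to about 4 mm: a listed point, or the origin of a listed thing).
The state is a dict: "clock": time; "qpos": joint angles; "dq": joint speeds; "joint_torque": joint torques, N m; "position": TCP position; "ee_rot": TCP orientation; "force": force on the tool from outside, world axes, zero at the start; "wrist_torque": the same for the moment, N m; "width": finger opening in mm; "gripper_force": force on a finger pad.
Only numpy, scipy, OpenCV 4.12 (cv2) and the standard library are available. Lean on these libraries where they do the work, as an engineer would, in place of code of your own. Each camera call takes 0.05 s, during which the arm holds its last target. There are 200 camera calls.

## Working session

There is one attempt and no reset: what is moved stays moved. The work goes in short steps, Python scripts to look and compute and a tool call to move; the robot and the scene stay as the last step left them, time stands still between calls to the robot, and variables do not carry over. Pictures are saved under pics/ and viewed, at most 10 in all, crops included, and the job is handed in when it is done.

Besides the shell and the picture viewer there is one more tool, called after ">>>" by a JSON object that holds its "fn" and its "kwargs", one argument or row to a line. move_arm: Moves the arm, as the interface text tells. Its arguments: {"type":"object","properties":{"deltas":{"type":"array","items":{"type":"array","items":{"type":"number"}}},"gripper":{"type":"number"},"grip_force":{"type":"number"}},"required":["deltas"]}

```bash
mkdir -p pics; ls
python3 - <<'E'
from workcell import status,cams
import cv2,numpy as np
s=status.sense();print(s['clock'],s['position'],s['ee_rot'],s['width'])
for c in('top','side'):
    im=cams.read_camera(c);cv2.imwrite(f'pics/{c}0.png',im[:,:,::-1])
    k=cams.calibration(c);print(c,k['fx'],k['cx'],k['cy'],np.round(k['extrinsics'],3).tolist())
    for n in['tag','tag_eye','pin_foot','guard','gate_hinge','post_catch_mid','handle_mid']:
        print(n,[(np.round(d['location']).tolist(),round(d['conf'],2)) for d in cams.place_of(c,n)][:4])
E
```

```text
pics
0.0 [ 197.89484204 -618.52994423  213.62082315] [-3.10230334e+00 -4.84251234e-01  6.65438388e-04] 91.83452915716548
top 441.15532423804285 318.64716172583456 243.54593826916766 [[0.013, -0.993, 0.121, 369.358], [-1.0, -0.012, 0.012, -12.674], [-0.011, -0.121, -0.993, 1324.631], [0.0, 0.0, 0.0, 1.0]]
tag [([499.0, -174.0, 4.0], 0.8), ([363.0, -152.0, -0.0], 0.73), ([475.0, -39.0, 0.0], 0.56)]
tag_eye [([439.0, -27.0, 4.0], 0.8), ([517.0, -192.0, 2.0], 0.61), ([353.0, -180.0, 0.0], 0.59)]
pin_foot [([520.0, -354.0, 79.0], 0.65)]
guard [([625.0, 108.0, -2.0], 0.92), ([501.0, 568.0, 2.0], 0.59), ([658.0, -74.0, 188.0], 0.58), ([521.0, -353.0, 79.0], 0.49)]
gate_hinge [([608.0, 212.0, 171.0], 0.83)]
post_catch_mid [([656.0, -75.0, 189.0], 0.9), ([501.0, 573.0, 3.0], 0.23)]
handle_mid [([634.0, 44.0, 189.0], 0.68)]
side 503.64008773044696 317.5505258522993 244.94334590261408 [[-0.93, 0.232, -0.285, 971.079], [0.367, 0.606, -0.706, 1075.608], [0.009, -0.761, -0.649, 1141.093], [0.0, 0.0, 0.0, 1.0]]
tag [([365.0, -149.0, 1.0], 0.72), ([472.0, -39.0, -1.0], 0.69), ([500.0, -174.0, 2.0], 0.56)]
tag_eye [([348.0, -184.0, 4.0], 0.74), ([443.0, -26.0, 1.0], 0.69), ([517.0, -192.0, -2.0], 0.69)]
pin_foot [([522.0, -355.0, 81.0], 0.69)]
guard [([627.0, 102.0, -1.0], 0.92), ([443.0, -27.0, 2.0], 0.69)]
gate_hinge [([606.0, 211.0, 172.0], 0.58)]
post_catch_mid [([655.0, -69.0, 186.0], 0.59)]
handle_mid [([639.0, 42.0, 188.0], 0.75), ([657.0, -70.0, 187.0], 0.17)]
```

View pics/top0.png

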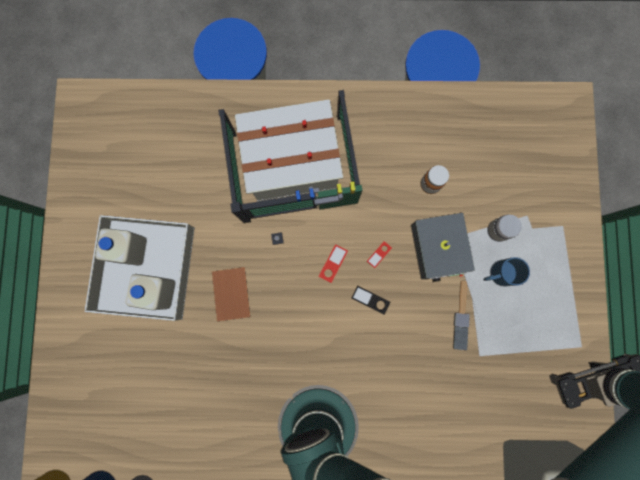

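View pics/side0.png

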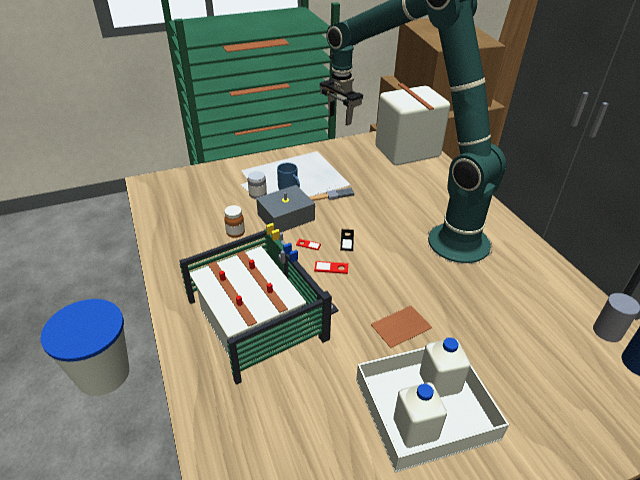

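```bash
cat > h.py <<'E'
import numpy as np,cv2
from workcell import cams
def proj(c,p):
    k=cams.calibration(c);q=np.linalg.inv(k['extrinsics'])@np.append(p,1)
    return k['fx']*q[0]/q[2]+k['cx'],k['fy']*q[1]/q[2]+k['cy']
def ray(c,uv,z):
    k=cams.calibration(c);E=np.array(k['extrinsics'])
    d=E[:3,:3]@np.array([(uv[0]-k['cx'])/k['fx'],(uv[1]-k['cy'])/k['fy'],1]);o=E[:3,3]
    return o+d*(z-o[2])/d[2]
E
python3 - <<'E'
from h import *
for p in([499,-174,4],[364,-151,4],[474,-39,4]):print(p,np.round(proj('top',p)),np.round(proj('side',p)))
im=cv2.imread('pics/top0.png')
u,v=map(int,np.round(proj('top',[445,-120,0])))
cv2.imwrite('pics/crop.png',cv2.resize(im[v-70:v+70,u-80:u+80],None,fx=5,fy=5,interpolation=cv2.INTER_CUBIC)[:600,:800]);print(u-80,v-70)
E
```

```text
[499, -174, 4] [378. 254.] [309. 245.]
[364, -151, 4] [370. 300.] [347. 240.]
[474, -39, 4] [333. 262.] [330. 267.]
279 202
```

View pics/crop.png

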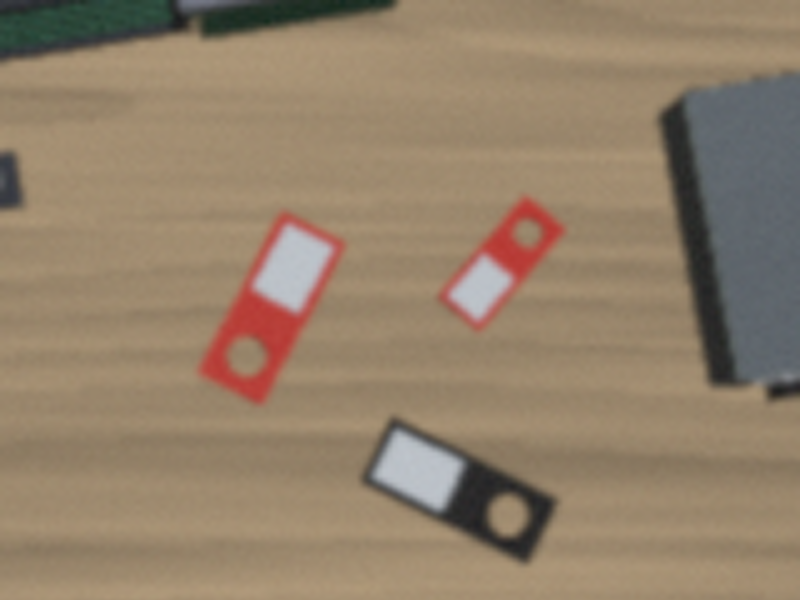

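The red tags are at top (333,262), which is the larger, and (378,254), which is smaller. The black one is at (370,300). The task wants the larger red one at (333,262), with its eye at about (328,273); the crop confirms it, with the white label on the far end. The pin and yellow disc are at top (446,245), the yellow lugs near (345,187) and the blue lugs near (306,193).

Next I'll measure these precisely.

Run:
```python
from h import *
H={}
for c in('top','side'):
    im=cv2.imread(f'pics/{c}0.png');hsv=cv2.cvtColor(im,cv2.COLOR_BGR2HSV)
    u,v=map(int,proj(c,[474,-39,4]))
    m=((hsv[...,0]<8)|(hsv[...,0]>172))&(hsv[...,1]>150)&(hsv[...,2]>100)
    k=np.zeros_like(m);k[v-25:v+25,u-25:u+25]=1;m=(m&k).astype(np.uint8)
    n,l,st,ce=cv2.connectedComponentsWithStats(m);i=1+np.argmax(st[1:,4])
    pts=np.argwhere(l==i)[:,::-1].astype(float)
    cs=cv2.convexHull(pts.astype(np.float32))[:,0]
    # rectify to plane z=6
    w=np.array([ray(c,p,6)[:2] for p in cs],np.float32)
    r=cv2.minAreaRect(w);b=cv2.boxPoints(r);print(c,'tag rect',np.round(r[0],1),np.round(r[1],1),r[2],st[i])
    e=[b[(j+1)%4]-b[j] for j in range(2)];d=max(e,key=np.linalg.norm);print(' yaw',np.degrees(np.arctan2(d[1],d[0])))
    for nm,p,hr in(('pin',[521,-354,100],(20,35)),('post',[657,-73,195],(20,35)),('handle',[637,43,195],(100,125))):
        u,v=map(int,proj(c,p));M=(hsv[...,0]>hr[0])&(hsv[...,0]<hr[1])&(hsv[...,1]>130)&(hsv[...,2]>80)
        q=np.zeros_like(M);q[v-22:v+22,u-22:u+22]=1
        n,l,st,ce=cv2.connectedComponentsWithStats((M&q).astype(np.uint8))
        for j in range(1,n):
            if st[j,4]>4: print(' ',nm,st[j],np.round(ce[j],1),'z204',np.round(ray(c,ce[j],204)[:2]),'z80',np.round(ray(c,ce[j],80)[:2]))
    for n in('pin_foot','post_catch_mid','handle_mid','gate_hinge','guard'):
        print(n,np.round(proj(c,{'pin_foot':[521,-354.5,80],'post_catch_mid':[656,-72,188],'handle_mid':[637,43,188],'gate_hinge':[607,211,170],'guard':[626,105,0]}[n]),1))
A=cv2.imread('pics/top0.png')[165:285,290:490];A=cv2.resize(A,None,fx=4,fy=4,interpolation=cv2.INTER_CUBIC)
cv2.imwrite('pics/c2.png',A)
A=cv2.imread('pics/side0.png')[180:320,200:360];A=cv2.resize(A,None,fx=4.2,fy=4.2,interpolation=cv2.INTER_CUBIC)
cv2.imwrite('pics/c3.png',A)
```

```text
top tag rect [449.  -28.6] [41.4 56.3] 63.97998046875 [320 260  20  22 190]
 yaw -26.020023
  pin [441 241   8   8  38] [444.  244.9] z204 [ 506. -319.] z80 [ 521. -353.]
  post [350 182   5  11  43] [352.2 186.4] z204 [656. -84.] z80 [688. -92.]
  post [337 184   5   9  35] [338.9 187.9] z204 [652. -50.] z80 [683. -54.]
  handle [310 189   5   9  33] [311.5 193.2] z204 [637.  21.] z80 [667.  25.]
  handle [296 191   5   9  37] [297.7 195.2] z204 [631.  57.] z80 [660.  65.]
pin_foot [444.7 245. ]
post_catch_mid [347.2 188. ]
handle_mid [303.4 194.5]
gate_hinge [240.6 206.4]
guard [285.8 212.1]
side tag rect [471.4 -39.8] [ 52.2 110. ] 63.087764739990234 [314 261  35  13 223]
 yaw -26.912226
  pin [282 198   7   4  18] [285.  199.8] z204 [ 575. -188.] z80 [ 523. -355.]
  post [266 222  14  19 146] [272.6 231. ] z204 [660. -50.] z80 [ 619. -199.]
  handle [283 243  15  19 104] [290.6 251.8] z204 [641.  57.] z80 [598. -78.]
pin_foot [285.4 199.8]
post_catch_mid [272.  230.6]
handle_mid [290.5 252.6]
gate_hinge [322.1 293.9]
guard [302.3 311.1]
```

View pics/c2.png

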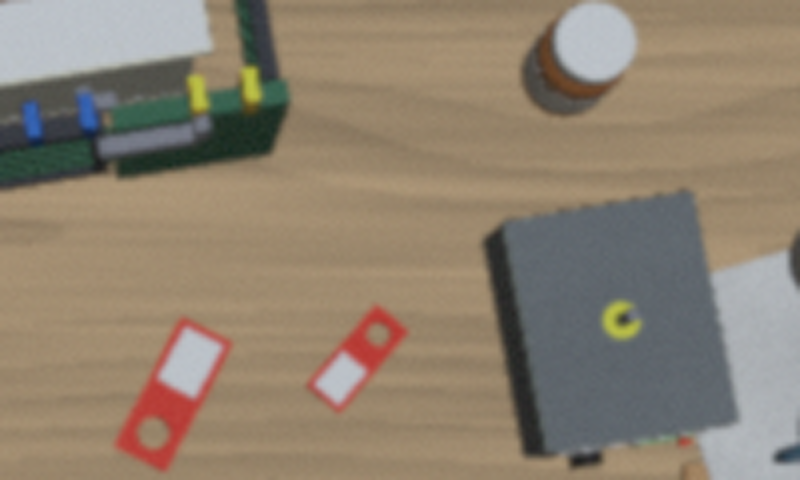

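View pics/c3.png

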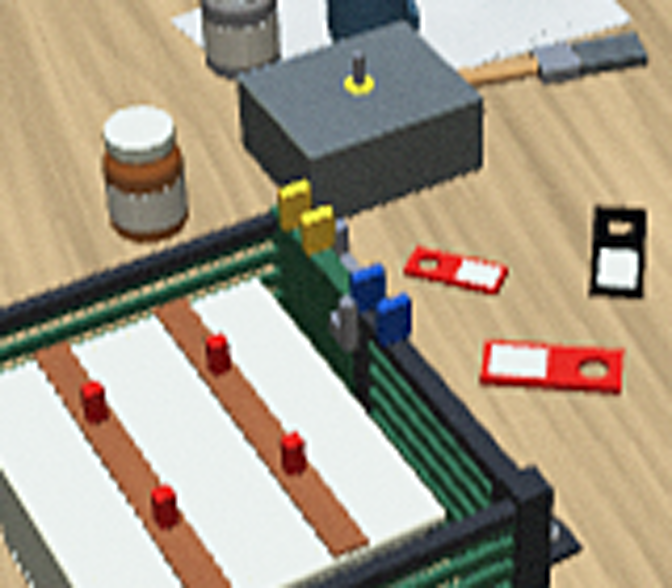

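```bash
cat >> h.py <<'E'
from workcell import status
from scipy.spatial.transform import Rotation as R
def plan(tgt,yaw,n,start=None,dyaw=None):
    """rows (tool axes) from start (x,y,z,yaw deg) or the measured pose to tgt, tool down"""
    if start is None:
        s=status.sense();X=R.from_rotvec(s['ee_rot']).as_matrix();p=np.array(s['position']);a=np.degrees(np.arctan2(X[1,0],X[0,0]))
        print('now',np.round(p,1),round(a,1),'tilt',np.round(X[:,2],3),'F',np.round(s['force'],1),'w',round(s['width'],1),'t',s['clock'],'q7',round(s['qpos'][6],2))
    else: p=np.array(start[:3],float);a=start[3]
    d=np.array(tgt)-p; da=(yaw-a+180)%360-180
    for i in range(n):
        t=np.radians(a+da*i/n);c,s_=np.cos(t),np.sin(t);w=d/n/1000
        print('[%.4f,%.4f,%.4f,0,0,%.2f],'%(c*w[0]+s_*w[1],s_*w[0]-c*w[1],-w[2],-da/n/5),end='' if (i+1)%10 else '\n')
    print()
E
python3 -c "
from h import *
plan([472.5,-39.5,120],153.5,28)"
```

```text
now [ 198.1 -619.1  214.6] 17.7 tilt [-0. -0. -1.] F [ 0.2  0.3 -1. ] w 91.9 t 0.8 q7 -0.06
[0.0156,-0.0167,0.0034,0,0,-0.97],[0.0170,-0.0153,0.0034,0,0,-0.97],[0.0182,-0.0139,0.0034,0,0,-0.97],[0.0193,-0.0123,0.0034,0,0,-0.97],[0.0203,-0.0106,0.0034,0,0,-0.97],[0.0211,-0.0088,0.0034,0,0,-0.97],[0.0218,-0.0070,0.0034,0,0,-0.97],[0.0223,-0.0051,0.0034,0,0,-0.97],[0.0227,-0.0032,0.0034,0,0,-0.97],[0.0229,-0.0013,0.0034,0,0,-0.97],
[0.0229,0.0006,0.0034,0,0,-0.97],[0.0228,0.0026,0.0034,0,0,-0.97],[0.0225,0.0045,0.0034,0,0,-0.97],[0.0220,0.0064,0.0034,0,0,-0.97],[0.0214,0.0082,0.0034,0,0,-0.97],[0.0206,0.0100,0.0034,0,0,-0.97],[0.0197,0.0117,0.0034,0,0,-0.97],[0.0186,0.0133,0.0034,0,0,-0.97],[0.0175,0.0148,0.0034,0,0,-0.97],[0.0161,0.0162,0.0034,0,0,-0.97],
[0.0147,0.0176,0.0034,0,0,-0.97],[0.0132,0.0187,0.0034,0,0,-0.97],[0.0115,0.0198,0.0034,0,0,-0.97],[0.0098,0.0207,0.0034,0,0,-0.97],[0.0080,0.0214,0.0034,0,0,-0.97],[0.0062,0.0220,0.0034,0,0,-0.97],[0.0043,0.0225,0.0034,0,0,-0.97],[0.0024,0.0228,0.0034,0,0,-0.97],
```

>>> {"fn": "move_arm", "kwargs": {
  "deltas": [
    [0.016,-0.017,0,0,0,-0.97],
    [0.017,-0.015,0,0,0,-0.97],
    [0.018,-0.014,0,0,0,-0.97],
    [0.019,-0.012,0,0,0,-0.97],
    [0.02,-0.011,0,0,0,-0.97],
    [0.021,-0.009,0,0,0,-0.97],
    [0.022,-0.007,0,0,0,-0.97],
    [0.022,-0.005,0,0,0,-0.97],
    [0.023,-0.003,0,0,0,-0.97],
    [0.023,-0.001,0,0,0,-0.97]
  ],
  "gripper": 0.07
}}

```text
clock: 1.8
position: [296.5, -411.5, 214.8]
ee_rot: [2.628, 1.721, -0.0]
force: [0.5, -0.3, 0.2]
width: 69.8
gripper_force: 0.0
```

>>> {"fn": "move_arm", "kwargs": {
  "deltas": [
    [0.023,0.001,0.005,0,0,-0.97],
    [0.023,0.003,0.005,0,0,-0.97],
    [0.0225,0.0045,0.005,0,0,-0.97],
    [0.022,0.0065,0.005,0,0,-0.97],
    [0.0215,0.008,0.005,0,0,-0.97],
    [0.0205,0.01,0.005,0,0,-0.97],
    [0.0195,0.0115,0.005,0,0,-0.97],
    [0.0185,0.0135,0.005,0,0,-0.97],
    [0.0175,0.015,0.005,0,0,-0.97],
    [0.016,0.016,0.005,0,0,-0.97]
  ]
}}

```text
clock: 2.8
position: [395.8, -204.0, 164.2]
ee_rot: [1.685, 2.651, 0.0]
force: [0.9, 0.1, 0.6]
width: 69.6
gripper_force: 0.0
```

>>> {"fn": "move_arm", "kwargs": {
  "deltas": [
    [0.0145,0.0175,0.005,0,0,-0.97],
    [0.013,0.0185,0.005,0,0,-0.97],
    [0.0115,0.02,0.005,0,0,-0.97],
    [0.01,0.0205,0.005,0,0,-0.97],
    [0.008,0.0215,0.005,0,0,-0.97],
    [0.006,0.022,0.005,0,0,-0.97],
    [0.0045,0.0225,0.005,0,0,-0.97],
    [0.0025,0.023,0.005,0,0,-0.97],
    [0,0,0,0,0,0],
    [0,0,0,0,0,0]
  ]
}}

```text
clock: 3.8
position: [473.0, -39.4, 124.2]
ee_rot: [-0.716, -3.058, -0.0]
force: [-0.4, -0.4, 0.7]
width: 70.0
gripper_force: 0.0
```

```bash
python3 -c "
from h import *
plan([472.5,-39.5,3],153.5,6)"
```

```text
now [473.  -39.4 124.2] 153.7 tilt [-0.001  0.    -1.   ] F [-0.4 -0.4  0.7] w 70.0 t 3.8 q7 0.8
[0.0001,-0.0001,0.0202,0,0,0.01],[0.0001,-0.0001,0.0202,0,0,0.01],[0.0001,-0.0001,0.0202,0,0,0.01],[0.0001,-0.0001,0.0202,0,0,0.01],[0.0001,-0.0001,0.0202,0,0,0.01],[0.0001,-0.0001,0.0202,0,0,0.01],
```

>>> {"fn": "move_arm", "kwargs": {
  "deltas": [
    [0,0,0.022,0,0,0],
    [0,0,0.022,0,0,0],
    [0,0,0.022,0,0,0],
    [0,0,0.022,0,0,0],
    [0,0,0.018,0,0,0],
    [0,0,0.01,0,0,0],
    [0,0,0.005,0,0,0],
    [0,0,0,0,0,0]
  ]
}}

```text
clock: 4.6
position: [473.1, -40.6, 3.5]
ee_rot: [-0.72, -3.058, 0.001]
force: [-0.1, -1.0, 0.2]
width: 69.9
gripper_force: 0.0
```

>>> {"fn": "move_arm", "kwargs": {
  "deltas": [
    [0,0,0,0,0,0],
    [0,0,0,0,0,0],
    [0,0,0,0,0,0],
    [0,0,0,0,0,0],
    [0,0,0,0,0,0]
  ],
  "gripper": 0.03,
  "grip_force": 15
}}

```text
clock: 5.1
position: [473.6, -40.3, 4.0]
ee_rot: [0.719, 3.057, -0.0]
force: [-0.5, 0.1, 4.0]
width: 43.5
gripper_force: 15.0
```

```bash
python3 -c "
from h import *
plan([553.5,-349,150],190,14,[473.3,-40.4,150,153.5])"
```

```text
[-0.0150,-0.0172,-0.0000,0,0,-0.52],[-0.0142,-0.0178,-0.0000,0,0,-0.52],[-0.0133,-0.0185,-0.0000,0,0,-0.52],[-0.0125,-0.0190,-0.0000,0,0,-0.52],[-0.0116,-0.0196,-0.0000,0,0,-0.52],[-0.0107,-0.0201,-0.0000,0,0,-0.52],[-0.0098,-0.0206,-0.0000,0,0,-0.52],[-0.0088,-0.0210,-0.0000,0,0,-0.52],[-0.0079,-0.0214,-0.0000,0,0,-0.52],[-0.0069,-0.0217,-0.0000,0,0,-0.52],
[-0.0059,-0.0220,-0.0000,0,0,-0.52],[-0.0049,-0.0222,-0.0000,0,0,-0.52],[-0.0039,-0.0224,-0.0000,0,0,-0.52],[-0.0028,-0.0226,-0.0000,0,0,-0.52],
```

>>> {"fn": "move_arm", "kwargs": {
  "deltas": [
    [0,0,-0.006,0,0,0],
    [0,0,-0.015,0,0,0],
    [0,0,-0.025,0,0,0],
    [0,0,-0.03,0,0,0],
    [0,0,-0.03,0,0,0],
    [0,0,-0.025,0,0,0],
    [0,0,-0.015,0,0,0]
  ]
}}

```text
clock: 5.8
position: [473.9, -40.0, 152.5]
ee_rot: [0.718, 3.055, -0.0]
force: [-0.4, 0.1, -1.1]
width: 43.5
gripper_force: 15.0
```

>>> {"fn": "move_arm", "kwargs": {
  "deltas": [
    [-0.015,-0.017,0,0,0,-0.52],
    [-0.014,-0.018,0,0,0,-0.52],
    [-0.0135,-0.0185,0,0,0,-0.52],
    [-0.0125,-0.019,0,0,0,-0.52],
    [-0.0115,-0.0195,0,0,0,-0.52],
    [-0.0105,-0.02,0,0,0,-0.52],
    [-0.01,-0.0205,0,0,0,-0.52],
    [-0.009,-0.021,0,0,0,-0.52],
    [-0.008,-0.0215,0,0,0,-0.52],
    [-0.007,-0.0215,0,0,0,-0.52]
  ]
}}

```text
clock: 6.8
position: [530.9, -261.1, 150.7]
ee_rot: [0.009, 3.141, 0.0]
force: [0.8, 1.0, -0.2]
width: 43.5
gripper_force: 15.0
```

>>> {"fn": "move_arm", "kwargs": {
  "deltas": [
    [-0.006,-0.022,0,0,0,-0.52],
    [-0.005,-0.022,0,0,0,-0.52],
    [-0.004,-0.0225,0,0,0,-0.52],
    [-0.003,-0.0225,0,0,0,-0.52],
    [0,0,0,0,0,0],
    [0,0,0,0,0,0]
  ]
}}

```text
clock: 7.4
position: [554.0, -347.8, 150.1]
ee_rot: [-0.27, 3.13, 0.002]
force: [0.5, 0.6, -0.3]
width: 43.9
gripper_force: 15.0
```

Run:
```python
from h import *
plan([553.5,-349,130],190,1)
for c in('side','top'):
    im=cams.read_camera(c)
    for n in('tag','tag_eye','pin_foot'):print(c,n,[(np.round(d['location'],1).tolist(),round(d['conf'],2)) for d in cams.place_of(c,n)][:4])
    u,v=map(int,proj(c,[530,-350,120]));print(c,u-50,v-37)
    cv2.imwrite(f'pics/{c}1.png',cv2.resize(im[v-37:v+38,u-50:u+50,::-1],None,fx=4,fy=4,interpolation=cv2.INTER_CUBIC))
a=[cv2.imread(f'pics/{c}1.png') for c in('side','top')];cv2.imwrite('pics/both1.png',np.hstack(a))
```

```text
now [ 554.  -347.8  150.1] -170.1 tilt [ 0.     0.001 -1.   ] F [ 0.5  0.6 -0.3] w 43.9 t 7.4 q7 1.88
[0.0007,-0.0011,0.0201,0,0,-0.02],
side tag [([552.3, -348.6, 145.3], 0.77), ([370.2, -151.1, 1.1], 0.51), ([500.7, -174.8, 0.5], 0.44)]
side tag_eye [([519.7, -353.3, 145.3], 0.54), ([352.1, -183.6, 0.7], 0.5), ([519.0, -195.6, -2.4], 0.44)]
side pin_foot [([523.0, -354.8, 83.4], 0.72)]
side 233 154
top tag [([499.7, -177.8, 2.1], 0.82), ([360.1, -150.6, -1.7], 0.8), ([552.2, -348.1, 144.1], 0.64)]
top tag_eye [([351.8, -178.3, -3.4], 0.73), ([517.9, -194.5, 1.0], 0.71)]
top pin_foot [([521.0, -356.8, 82.6], 0.96)]
top 396 202
```

View pics/both1.png

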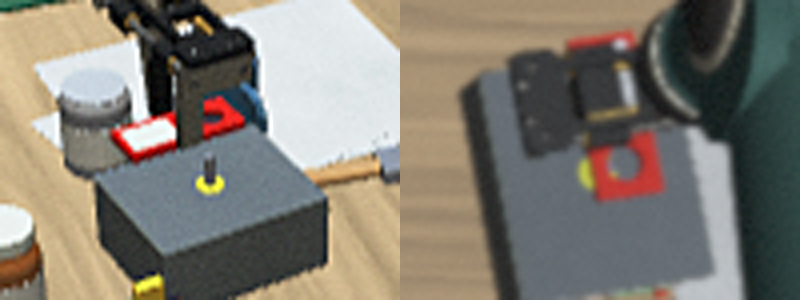

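Side view: the tag is level above the unit, with the pin at crop (210,175). Top view: the eye is at crop (624,163), i.e. full (452,242.8), and the yellow disc is partly hidden at (586,175). Next I'll compare the eye with the pin numerically.

Run:
```python
from h import *
print('eye',ray('top',(452,242.8),150)); 
im=cv2.imread('pics/top1.png')
hsv=cv2.cvtColor(im,cv2.COLOR_BGR2HSV);red=((hsv[...,0]<10)|(hsv[...,0]>170))&(hsv[...,1]>120)
hole=(~red).astype(np.uint8);n,l,st,ce=cv2.connectedComponentsWithStats(hole[120:210,185:270])
for j in range(n):print(st[j],ce[j]+[185,120],np.round(ray('top',(ce[j]+[185,120])/4+[396,202],150),1))
# pin tip and shaft in the side/top views
for c,uv in(('side',(233+210/4,154+157/4)),('side',(233+210/4,154+184/4)),('top',(444+.0,244.9))):
    print(c,np.round(uv,1),'z112',np.round(ray(c,uv,112),1),'z80',np.round(ray(c,uv,80),1))
```

```text
eye [ 518.5474364  -354.96708466  150.        ]
[   3   12   75   68 2686] [227.73268801 170.0446761 ] [ 514.  -357.3  150. ]
[   0    0   85   90 4964] [226.60354553 161.49979855] [ 519.7 -356.7  150. ]
side [285.5 193.2] z112 [ 521.3 -349.6  112. ] z80 [ 507.4 -393.9   80. ]
side [285.5 200. ] z112 [ 534.7 -310.2  112. ] z80 [ 521.2 -353.3   80. ]
top [444.  244.9] z112 [ 517.3 -343.9  112. ] z80 [ 521.2 -352.6   80. ]
```

>>> {"fn": "move_arm", "kwargs": {
  "deltas": [
    [-0.0015,0,0.01,0,0,0],
    [0,0,0.01,0,0,0],
    [0,0,0.01,0,0,0],
    [0,0,0.01,0,0,0],
    [0,0,0.01,0,0,0],
    [0,0,0.008,0,0,0],
    [0,0,0.005,0,0,0],
    [0,0,0,0,0,0]
  ]
}}

```text
clock: 8.6
position: [555.4, -347.7, 85.7]
ee_rot: [0.272, -3.129, -0.001]
force: [-0.3, -0.2, 0.3]
width: 43.6
gripper_force: 15.0
```

>>> {"fn": "move_arm", "kwargs": {
  "deltas": [
    [0,0,0.001,0,0,0],
    [0,0,0.001,0,0,0],
    [0,0,0,0,0,0]
  ]
}}

```text
clock: 8.9
position: [556.0, -348.0, 84.8]
ee_rot: [-0.272, 3.129, -0.001]
force: [-1.0, 0.2, -0.7]
width: 43.6
gripper_force: 15.0
```

Run:
```python
from h import *
plan([553.5,-349,84],190,1)
for c in('side','top'):
    im=cams.read_camera(c)
    for n in('tag','tag_eye','pin_foot'):print(c,n,[(np.round(d['location'],1).tolist(),round(d['conf'],2)) for d in cams.place_of(c,n)][:4])
    u,v=map(int,proj(c,[530,-350,90]))
    cv2.imwrite(f'pics/{c}2.png',cv2.resize(im[v-37:v+38,u-50:u+50,::-1],None,fx=4,fy=4,interpolation=cv2.INTER_CUBIC))
a=[cv2.imread(f'pics/{c}2.png') for c in('side','top')];cv2.imwrite('pics/both2.png',np.hstack(a))
```

```text
now [ 556.  -348.    84.8] -170.1 tilt [ 0. -0. -1.] F [-1.   0.2 -0.7] w 43.6 t 8.9 q7 1.84
[0.0026,-0.0005,0.0008,0,0,-0.01],
side tag [([366.2, -148.3, 0.1], 0.75), ([500.9, -174.5, 0.8], 0.71), ([551.2, -349.1, 82.9], 0.49)]
side tag_eye [([350.4, -182.6, 3.9], 0.7), ([522.2, -352.6, 79.4], 0.66), ([521.9, -193.6, 1.4], 0.42)]
side pin_foot [([523.3, -355.5, 82.7], 0.8)]
top tag [([359.2, -151.5, 2.4], 0.9), ([501.8, -175.1, 0.6], 0.64), ([556.7, -350.5, 79.2], 0.63)]
top tag_eye [([351.9, -180.3, -1.3], 0.81), ([517.4, -355.3, 86.4], 0.74), ([554.8, -347.1, 79.9], 0.71), ([517.4, -191.8, 1.4], 0.65)]
top pin_foot [([381.2, 480.8, 10.2], 0.72), ([517.6, -353.3, 79.0], 0.69)]
```

View pics/both2.png

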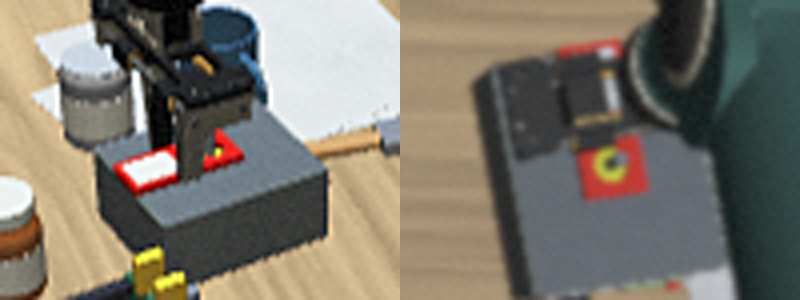

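The pin stands in the eye: the yellow disc and grey pin show inside it at top crop (612,163), and the tag lies flat in the side view. Now I'll release it and lift.

>>> {"fn": "move_arm", "kwargs": {
  "deltas": [
    [0,0,0.0005,0,0,0],
    [0,0,0,0,0,0]
  ]
}}

```text
clock: 9.5
position: [555.9, -348.0, 84.1]
ee_rot: [-0.272, 3.13, -0.0]
force: [0.2, 0.1, -0.3]
width: 43.7
gripper_force: 15.0
```

>>> {"fn": "move_arm", "kwargs": {
  "deltas": [
    [0,0,0,0,0,0],
    [0,0,0,0,0,0],
    [0,0,0,0,0,0]
  ],
  "gripper": 0.07
}}

```text
clock: 9.8
position: [555.8, -347.9, 84.1]
ee_rot: [-0.272, 3.13, -0.0]
force: [0.2, 0.3, 0.6]
width: 65.4
gripper_force: 0.0
```

>>> {"fn": "move_arm", "kwargs": {
  "deltas": [
    [0,0,-0.01,0,0,0],
    [0,0,-0.025,0,0,0],
    [0,0,-0.035,0,0,0],
    [0,0,-0.04,0,0,0],
    [0,0,-0.04,0,0,0],
    [0,0,-0.02,0,0,0]
  ]
}}

```text
clock: 10.4
position: [557.4, -348.0, 259.1]
ee_rot: [-0.272, 3.125, -0.005]
force: [0.2, -0.7, 0.6]
width: 70.0
gripper_force: 0.0
```

Run:
```python
from h import *
for c in('side','top'):
    im=cams.read_camera(c)
    for n in('tag','tag_eye','post_catch_mid','handle_mid','gate_hinge'):print(c,n,[(np.round(d['location'],1).tolist(),round(d['conf'],2)) for d in cams.place_of(c,n)][:4])
    cv2.imwrite(f'pics/{c}3.png',im[:,:,::-1])
plan([656,-73,255],190,14)
```

```text
side tag [([552.2, -345.5, 82.1], 0.76), ([498.6, -175.3, -1.3], 0.7), ([364.9, -148.6, -0.3], 0.49), ([637.5, 42.2, 188.0], 0.35)]
side tag_eye [([520.9, -355.2, 78.4], 0.77), ([518.5, -191.5, -0.8], 0.68), ([348.1, -182.7, 4.2], 0.66), ([623.4, 105.2, 0.9], 0.36)]
side post_catch_mid [([653.2, -71.1, 187.6], 0.8)]
side handle_mid [([637.6, 43.3, 185.6], 0.67)]
side gate_hinge [([609.1, 211.9, 171.4], 0.93), ([375.0, 267.5, -0.5], 0.56)]
top tag [([497.9, -178.4, 4.2], 0.83)]
top tag_eye [([351.6, -177.6, -1.3], 0.82), ([518.5, -355.3, 78.8], 0.6), ([516.1, -191.8, 0.7], 0.58)]
top post_catch_mid [([655.9, -74.3, 189.1], 0.57)]
top handle_mid [([633.3, 45.9, 188.2], 0.82)]
top gate_hinge [([607.3, 210.9, 172.6], 0.7)]
now [ 555.6 -347.8  253.4] -170.0 tilt [-0.001  0.001 -1.   ] F [ 0.4 -0.2 -0.4] w 69.8 t 11.0 q7 1.94
[-0.0105,0.0181,-0.0001,0,0,-0.00],[-0.0105,0.0181,-0.0001,0,0,-0.00],[-0.0105,0.0181,-0.0001,0,0,-0.00],[-0.0105,0.0181,-0.0001,0,0,-0.00],[-0.0105,0.0181,-0.0001,0,0,-0.00],[-0.0105,0.0181,-0.0001,0,0,-0.00],[-0.0105,0.0181,-0.0001,0,0,-0.00],[-0.0105,0.0181,-0.0001,0,0,-0.00],[-0.0105,0.0181,-0.0001,0,0,-0.00],[-0.0105,0.0181,-0.0001,0,0,-0.00],
[-0.0105,0.0181,-0.0001,0,0,-0.00],[-0.0105,0.0181,-0.0001,0,0,-0.00],[-0.0105,0.0181,-0.0001,0,0,-0.00],[-0.0105,0.0181,-0.0001,0,0,-0.00],
```

>>> {"fn": "move_arm", "kwargs": {
  "deltas": [
    [-0.014,0.025,0,0,0,0],
    [-0.015,0.026,0,0,0,0],
    [-0.015,0.026,0,0,0,0],
    [-0.015,0.026,0,0,0,0],
    [-0.015,0.026,0,0,0,0],
    [-0.015,0.026,0,0,0,0],
    [-0.015,0.026,0,0,0,0],
    [-0.015,0.026,0,0,0,0],
    [-0.015,0.026,0,0,0,0],
    [-0.0135,0.0205,0,0,0,0]
  ],
  "gripper": 0.074
}}

```text
clock: 12.0
position: [657.6, -70.6, 254.0]
ee_rot: [0.275, -3.129, -0.001]
force: [-0.2, 0.1, 0.2]
width: 74.0
gripper_force: 0.0
```

>>> {"fn": "move_arm", "kwargs": {
  "deltas": [
    [0,0,0,0,0,0],
    [0,0,0,0,0,0],
    [0,0,0,0,0,0]
  ]
}}

```text
clock: 12.3
position: [657.0, -74.5, 253.7]
ee_rot: [0.269, -3.129, 0.001]
force: [0.2, -0.3, -0.2]
width: 74.3
gripper_force: 0.0
```

Run:
```python
from h import *
plan([655.5,-73,175],189.7,6)
```

```text
now [657.  -74.5 253.7] -170.2 tilt [-0.001 -0.001 -1.   ] F [ 0.2 -0.3 -0.2] w 74.3 t 12.3 q7 1.48
[0.0002,0.0003,0.0131,0,0,0.00],[0.0002,0.0003,0.0131,0,0,0.00],[0.0002,0.0003,0.0131,0,0,0.00],[0.0002,0.0003,0.0131,0,0,0.00],[0.0002,0.0003,0.0131,0,0,0.00],[0.0002,0.0003,0.0131,0,0,0.00],
```

>>> {"fn": "move_arm", "kwargs": {
  "deltas": [
    [0.001,0.0015,0.015,0,0,0],
    [0,0,0.015,0,0,0],
    [0,0,0.015,0,0,0],
    [0,0,0.015,0,0,0],
    [0,0,0.011,0,0,0],
    [0,0,0.006,0,0,0],
    [0,0,0,0,0,0]
  ]
}}

```text
clock: 13.0
position: [655.6, -71.4, 175.9]
ee_rot: [0.272, -3.128, -0.001]
force: [0.0, 0.0, -0.4]
width: 74.2
gripper_force: 0.0
```

>>> {"fn": "move_arm", "kwargs": {
  "deltas": [
    [0,0,0,0,0,0],
    [0,0,0,0,0,0],
    [0,0,0,0,0,0],
    [0,0,0,0,0,0],
    [0,0,0,0,0,0]
  ],
  "gripper": 0.03,
  "grip_force": 15
}}

```text
clock: 13.5
position: [656.4, -70.7, 177.7]
ee_rot: [-0.274, 3.129, -0.0]
force: [2.2, -4.3, 0.0]
width: 35.8
gripper_force: 4.3
```

>>> {"fn": "move_arm", "kwargs": {
  "deltas": [
    [0,0,0,0,0,0],
    [0,0,0,0,0,0],
    [0,0,0,0,0,0]
  ],
  "grip_force": 25
}}

```text
clock: 13.8
position: [656.7, -72.1, 177.6]
ee_rot: [-0.272, 3.128, -0.002]
force: [2.0, -0.5, 2.9]
width: 33.5
gripper_force: 25.0
```

>>> {"fn": "move_arm", "kwargs": {
  "deltas": [
    [0,0,0,0,0,0],
    [0,0,0,0,0,0],
    [0,0,0,0,0,0],
    [0,0,0,0,0,0]
  ],
  "gripper": 0.074
}}

```text
clock: 14.2
position: [655.8, -71.5, 176.7]
ee_rot: [0.272, -3.129, -0.0]
force: [0.2, 0.1, 0.3]
width: 63.3
gripper_force: 0.0
```

>>> {"fn": "move_arm", "kwargs": {
  "deltas": [
    [0,0,-0.015,0,0,0],
    [0,0,-0.025,0,0,0],
    [0,0,-0.02,0,0,0],
    [0,0.02,0,0,0,0],
    [0,0.03,0,0,0,0],
    [0,0.03,0,0,0,0],
    [0,0.025,0,0,0,0],
    [0,0.015,0,0,0,0],
    [0,0,0,0,0,0],
    [0,0,0,0,0,0]
  ]
}}

```text
clock: 15.2
position: [635.8, 45.7, 237.4]
ee_rot: [-0.271, 3.13, -0.002]
force: [0.3, 0.1, -0.2]
width: 73.8
gripper_force: 0.0
```

Run:
```python
from h import *
for c in('side','top'):
    im=cams.read_camera(c);cv2.imwrite(f'pics/{c}4.png',im[:,:,::-1])
    for n in('post_catch_mid','handle_mid','gate_hinge'):print(c,n,[(np.round(d['location'],1).tolist(),round(d['conf'],2)) for d in cams.place_of(c,n)][:4])
plan([635.8,46,175],189.7,6)
im=cv2.imread('pics/side4.png')
cv2.imwrite('pics/s4.png',cv2.resize(im[200:310,210:350],None,fx=5,fy=5,interpolation=cv2.INTER_CUBIC))
```

```text
side post_catch_mid [([658.2, -69.4, 187.6], 0.87)]
side handle_mid [([636.0, 42.1, 185.4], 0.67), ([524.3, -357.6, 83.4], 0.16)]
side gate_hinge [([605.4, 208.2, 173.3], 0.73), ([524.1, -354.4, 82.0], 0.23)]
top post_catch_mid [([655.2, -71.6, 188.6], 0.78), ([606.8, 212.8, 170.6], 0.72), ([378.3, 481.0, 6.6], 0.35)]
top handle_mid [([631.9, 44.4, 190.7], 0.67)]
top gate_hinge [([604.9, 209.5, 171.6], 0.67)]
now [635.4  46.2 236.9] -170.1 tilt [-0. -0. -1.] F [-0.1  0.1 -0.2] w 73.7 t 15.6 q7 1.28
[-0.0001,-0.0000,0.0103,0,0,0.01],[-0.0001,-0.0000,0.0103,0,0,0.01],[-0.0001,-0.0000,0.0103,0,0,0.01],[-0.0001,-0.0000,0.0103,0,0,0.01],[-0.0001,-0.0000,0.0103,0,0,0.01],[-0.0001,-0.0000,0.0103,0,0,0.01],
```

View pics/s4.png

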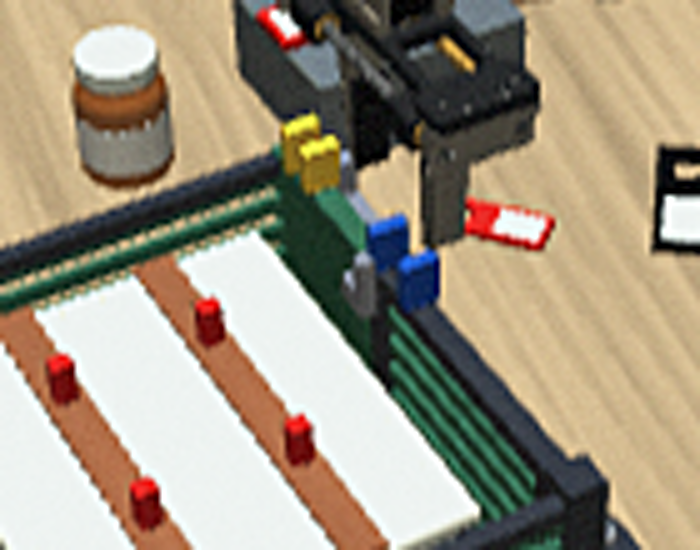

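The yellow lugs at crop (300,150) now stand close together, so the post catch is home. The fingers are above and around the blue lugs at (385,245) and (418,280).

>>> {"fn": "move_arm", "kwargs": {
  "deltas": [
    [0,0,0.015,0,0,0],
    [0,0,0.015,0,0,0],
    [0,0,0.015,0,0,0],
    [0,0,0.01,0,0,0],
    [0,0,0.006,0,0,0],
    [0,0,0,0,0,0]
  ]
}}

```text
clock: 16.2
position: [634.8, 46.8, 174.8]
ee_rot: [0.272, -3.128, -0.0]
force: [-0.5, 0.1, 0.8]
width: 74.1
gripper_force: 0.0
```

>>> {"fn": "move_arm", "kwargs": {
  "deltas": [
    [0,0,0,0,0,0],
    [0,0,0,0,0,0],
    [0,0,0,0,0,0],
    [0,0,0,0,0,0],
    [0,0,0,0,0,0],
    [0,0,0,0,0,0],
    [0,0,0,0,0,0],
    [0,0,0,0,0,0]
  ],
  "gripper": 0.03,
  "grip_force": 30
}}

```text
clock: 17.0
position: [635.9, 46.6, 176.7]
ee_rot: [-0.272, 3.128, -0.001]
force: [1.6, -3.1, 5.6]
width: 33.5
gripper_force: 30.0
```

>>> {"fn": "move_arm", "kwargs": {
  "deltas": [
    [0.007,0.0002,0,0,0,0.5],
    [0.007,0.0002,0,0,0,0.5],
    [0.0144,0.0006,0,0,0,1],
    [0.0144,0.0006,0,0,0,1]
  ]
}}

```text
clock: 17.4
position: [592.6, 44.7, 176.7]
ee_rot: [0.144, 3.137, -0.001]
force: [-0.0, -2.2, 6.7]
width: 33.4
gripper_force: 30.0
```

>>> {"fn": "move_arm", "kwargs": {
  "deltas": [
    [0.0144,0.0006,0,0,0,1],
    [0.0144,0.0006,0,0,0,1],
    [0.0144,0.0006,0,0,0,1],
    [0.0144,0.0006,0,0,0,1],
    [0.0144,0.0006,0,0,0,1],
    [0.0144,0.0006,0,0,0,1]
  ]
}}

```text
clock: 18.0
position: [512.7, 73.9, 176.7]
ee_rot: [0.951, 2.992, -0.0]
force: [4.8, -3.8, 1.9]
width: 33.4
gripper_force: 30.0
```

>>> {"fn": "move_arm", "kwargs": {
  "deltas": [
    [0.0144,0.0006,0,0,0,1],
    [0.0144,0.0006,0,0,0,1],
    [0.0144,0.0006,0,0,0,1],
    [0.0144,0.0006,0,0,0,1],
    [0.0144,0.0006,0,0,0,1],
    [0.0144,0.0006,0,0,0,1],
    [0.0144,0.0006,0,0,0,1]
  ]
}}

```text
clock: 18.7
position: [451.9, 153.7, 176.6]
ee_rot: [1.809, 2.568, 0.002]
force: [4.4, -1.6, 2.8]
width: 33.2
gripper_force: 30.0
```

>>> {"fn": "move_arm", "kwargs": {
  "deltas": [
    [0.0144,0.0006,0,0,0,1],
    [0.0144,0.0006,0,0,0,1],
    [0.0072,0.0002,0,0,0,0.5],
    [0,0,0,0,0,0],
    [0,0,0,0,0,0],
    [0,0,0,0,0,0]
  ]
}}

```text
clock: 19.3
position: [443.7, 188.0, 176.6]
ee_rot: [2.073, 2.36, 0.002]
force: [2.9, -2.5, 7.2]
width: 33.8
gripper_force: 30.0
```

Run:
```python
from h import *
plan([445,182,176],100,1)
for c in('side','top'):
    im=cams.read_camera(c);cv2.imwrite(f'pics/{c}5.png',im[:,:,::-1])
    for n in('tag_eye','handle_mid','tag'):print(c,n,[(np.round(d['location'],1).tolist(),round(d['conf'],2)) for d in cams.place_of(c,n)][:4])
```

```text
now [443.7 188.  176.6] 97.4 tilt [ 0.001  0.001 -1.   ] F [ 2.9 -2.5  7.2] w 33.8 t 19.3 q7 -0.54
[-0.0062,0.0005,0.0006,0,0,-0.52],
side tag_eye [([628.7, 100.9, 0.5], 0.7), ([521.8, -354.6, 80.2], 0.55), ([522.9, -193.4, 1.6], 0.52), ([349.9, -185.3, 2.0], 0.47)]
side handle_mid [([446.2, 184.3, 185.5], 0.91)]
side tag [([367.7, -152.1, 2.0], 0.62), ([552.9, -346.8, 79.9], 0.53), ([499.3, -175.2, 2.9], 0.42)]
top tag_eye [([514.7, -191.7, 2.5], 0.79), ([516.6, -356.3, 83.0], 0.72), ([349.8, -176.9, -2.9], 0.65)]
top handle_mid [([442.6, 186.9, 186.5], 0.75)]
top tag [([501.3, -176.0, 0.5], 0.84), ([555.8, -349.5, 82.9], 0.82), ([365.6, -149.3, -0.9], 0.64), ([522.7, -353.7, 78.3], 0.39)]
```

View pics/side5.png

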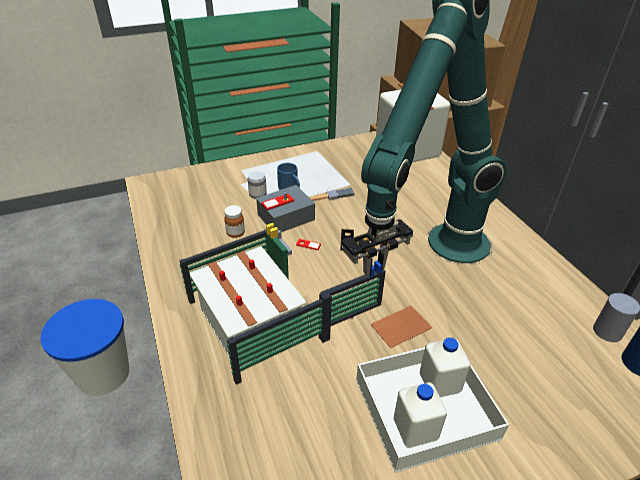

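The gate stands open in line with the side wall at (350,305), the handle is squeezed at (378,268), and the tag is on the pin at (280,200). I'll hand the job in.

```bash
python3 -c "
from workcell import job
print(job.job_done())"
```

```text
the job is handed in; nothing more can be done
None
```

The job is handed in: the red tag lies flat on the power unit's pin, the yellow post catch is fully home, and the gate is held open at about 92° with the blue handle still squeezed.

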